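# Hold the bag clip open astride the sample card

### The arm

A 6-joint arm with a two-finger parallel gripper is mounted at the origin on the work surface. World frame = base frame: x ahead of the robot, y to its left, z up, the work surface at z = 0. Lengths are in m, angles in rad, forces in N, time in s.
With the tool pointing down it reaches from about 0.3 to 0.775 m from the base axis. Payload 14.6 kg.
Tool frame: the origin (TCP) lies midway between the tips of the shut fingers; the grasp point (between the pads) lies 19 mm behind it (grasp_offset is the distance from the TCP to the grasp point, in m); z points along the fingers, y is the line along which they close (so a half turn about z gives the same grasp; the last joint's range is limited). The gripper opens to 94 mm and grips with 3 to 60 N. Pads are 16 mm wide; open, the fingers measure 119 mm over their backs; the gripper's body (75 mm by 177 mm) begins 78 mm behind the grasp point.
Start: joints at [-1.414, 0.3, 1.521, -0, 1.321, -0.067], TCP at [0.122, -0.536, 0.205] pointing down, gripper open.
Joint ranges: [-3.03, 3.03], [-0.79, 2.21], [0.23, 2.52], [-1.04, 4.18], [0, 3.07], [-2.55, 2.55]. Speed limits (rad/s): [2.22, 2.22, 2.57, 3.14, 3.14, 3.14].

### API

Orientations are given as [roll, pitch, yaw] about the fixed x, y, z axes, in that order (R = Rz(yaw) Ry(pitch) Rx(roll)).
In Python, from station import * gives the robot as it stands. The module is installed in compiled form; this text tells all that it offers.
- The arm moves only by the tool send_rows, never from a script. Its argument "rows" is a list of rows, each an object of numbers: "dx", "dy", "dz": the shift along the tool's x, y, z in mm; "roll": the turn about the tool's z in degrees; "jaw": the closure, from -1 (fully open) to 1 (shut). In form: [{"dx": .., "dy": .., "dz": .., "roll": .., "jaw": ..}, ...]. A call has 1 to 12 rows; each row shifts and turns the commanded pose from where the row before left it, along the tool's axes as they then stand; what a row does not reach is not made up. A row lasts 1/12 s, in which the tool goes at most 41.7 mm and 7.16 degrees, less where a joint would pass 70% of its speed; a pose out of reach is approached as far as the arm can. A call is refused whole if a number of a shift passes 41.7 or a number of a turn 7.16, either way. A call with a gripper value outside its range is refused whole. The fingers move at their own pace and stop on an object; "force" is the grip in N (left out, the last holds). Time passes only in rows, so rows that do not move let the fingers close. It gives the time, the measured TCP pose, the force, the opening and the grip force at its end, in the units of the state.
- get_obs(): the state, without advancing time (a new reading comes with each control period).
- camera(name): name is "scene" or "top" or "wrist"; returns a dict with "frame" (384x512x3 uint8, red, green, blue), "z_map" (384x512 float32, m along the optical axis (not along the pixel's ray), 0 where there is no reading), "camera_matrix" (3x3 intrinsics, pixels), "rvec" (rotation vector, rad) and "tvec" (3), from world to camera coordinates, as OpenCV has them. Camera axes: x right, y down, z forward; pixel columns grow to the right and rows downward; lengths in m; the calibration is good to about 2 mm. A picture is of the moment at which its call begins.
- hand_in(): hands the job in; it is judged then, once.
The state is a dict: "time_s": time; "qpos": joint angles; "joint_vel": joint speeds; "tau": joint torques, N m; "ee_pos": TCP position; "eef_rot": TCP orientation; "force": force on the tool from outside, world axes, zero at the start; "moment": the same for the moment, N m; "grip_width": finger opening in m; "grip_force": force on a finger pad.
Only numpy, scipy, OpenCV 4.12 (cv2) and the standard library are available. Lean on these libraries where they do the work, as an engineer would, in place of code of your own. Each camera call takes 0.05 s, during which the arm holds its last target. There are 200 camera calls.

### The job

Squeeze the levers of the bag clip so that it comes off the low steel plate it is parked on, and bring it to the taller of the two upright cards. Hold it there gaping wide over the middle of that card's top edge, one jaw on each side and the edge well in between the jaws, with the clip not touching the card, so that a printout can be slipped in beside it. Finish while still holding the clip squeezed open there, and leave the other things on the counter where they are.

Things in the scene. Friction and masses are not known exactly. Their poses are not given: they have to be found in the camera images.
- clip: Black plastic spring bag clip, loose, 60 g, 90 mm tall, 44 mm wide, parked upright: jaws below, clamped on the parking plate, two thumb levers above. Origin midway between the jaw tips, z up, y along the hinge axis, x from jaw to jaw. The frame belongs to the jaw and lever on the -x side, so it leans by half the opening angle when squeezed evenly.
- clip_jaw (a joint): Opening angle of the clip in rad: 0 parked on the 4 mm plate, about 0.56 pressed to its stop (jaws gaping widest). A spring closes it: about 3 N on each lever near its upper end starts it opening, about 6 to 7 N reaches the stop; let go, it snaps shut.
- clip_hinge (a point): Middle of the clip's hinge axis, 45 mm above the jaw tips. Hinge pin 11 mm thick along y; 39 mm of free depth between jaw tips and pin.
- tip_a (a point): Inner lower edge, mid-width, of the jaw on the clip's -x side. Jaws: flat, 4 mm thick, 40 mm wide, reaching from the tips up to the hinge.
- clip_grip (a point): Point midway between the two levers, 78 mm above the parked jaw tips: pinch both levers here from above, closing along the clip's x. Levers: flat plates 36 mm wide, flaring from 55 mm above the tips (32 mm over their backs) to 90 mm (52 mm over their backs). Pressed to the stop they stand parallel, 25 mm over their backs, and the jaw tips gape 28 mm.
- tip_b (a point): Inner lower edge, middle of its width, of the jaw on the clip's +x side.
- park: Fixed parking stand: grey base 70 x 90 x 25 mm with an upright steel plate on it, 4 mm thick (along x), 70 mm long (along y), top at 55 mm. The clip's jaw tips rest on the base, at z = 25 mm. Origin: centre of the underside.
- tall_card: Fixed grey stand 64 x 110 x 20 mm holding the taller brown rigid card upright: 3 mm thick (along x), 90 mm long (along y), top edge 155 mm above the counter. Origin: centre of the underside.
- tall_card_edge (a point): Middle of the top edge of the taller card; y along the edge, x across the card, z up.
- short_card: The same stand with a shorter card, top edge 105 mm above the counter; leave it alone. Origin: centre of the underside. It, the tall card and the parking stand change places.
- jar: Bystander: amber glass jar, 66 mm wide, 95 mm tall.
- tin: Bystander: open steel sample tin, 64 mm wide, 40 mm tall.
- cup: Bystander: white cup, 72 mm wide, 70 mm tall.
- weight: Bystander: brass weight, 36 mm wide, 50 mm tall.
- brush: Bystander: brush lying flat.
- scoop: Bystander: steel sample spoon lying flat.
- timer: Bystander: white timer lying flat, 55 x 70 x 22 mm.
Not all that is in view belongs to the job. What is shaped like the clip but red is not meant.

How it is judged:
On the way:
1. the clip is squeezed open by the fingers and lifted clear above its parking plate (value of joint clip_jaw above 0.3 rad and contact force between the fingers and clip above 1.5 N and contact force between clip and park below 0.1 N and z of each of tip_a, tip_b in the frame of park above 0.065 m), for 0.1 s.
At the end, for the whole second after the job is handed in: Fingers still squeeze the clip, open over 0.35 rad; a jaw tip each side of the taller card, 4 mm or more from its mid-plane and 10 mm or more below its edge; hinge 6 mm or more above the edge, within 18 mm of its middle; clip still, touching (under 0.2 N) no card and not the parking stand (value of joint clip_jaw above 0.35 rad and contact force between the fingers and clip above 1.5 N and ((x of tip_a in the frame of tall_card_edge below -0.004 m and x of tip_b in the frame of tall_card_edge above 0.004 m) or (x of tip_b in the frame of tall_card_edge below -0.004 m and x of tip_a in the frame of tall_card_edge above 0.004 m)) and z of each of tip_a, tip_b in the frame of tall_card_edge below -0.01 m and z of clip_hinge in the frame of tall_card_edge above 0.006 m and y of clip_hinge in the frame of tall_card_edge between -0.018 and 0.018 m and contact force between clip and tall_card below 0.2 N and contact force between clip and short_card below 0.2 N and contact force between clip and park below 0.2 N and height (world z) of each of tip_a, tip_b above 0.09 m and linear speed of clip below 0.02 m/s); the arm keeps its last pose, push and grip.
It fails at once if a bystander is moved more than 30 mm (distance of any of jar, tin, cup, weight, brush, scoop, timer from where it was at the start of the episode above 0.03 m).
It also fails if it takes over 35 s, if anything falls off the work surface, if the arm or the gripper's body presses on something with over 40 N, if the wrist force passes 120 N, or if a joint passes its speed limit or range.

## Working session

There is one attempt and no reset: what is moved stays moved. The work goes in short steps, Python scripts to look and compute and a tool call to move; the robot and the scene stay as the last step left them, time stands still between calls to the robot, and variables do not carry over. Pictures are saved under pics/ and viewed, at most 10 in all, crops included, and the job is handed in when it is done.

Besides the shell and the picture viewer there is one more tool, called after "Emit:" by a JSON object that holds its "fn" and its "kwargs". send_rows: Moves the arm, as the interface text tells. Its arguments: {"type":"object","properties":{"rows":{"type":"array"},"force":{"type":"number"}},"required":["rows"]}

```bash
mkdir -p pics
cat > h.py <<'E'
from station import *
import numpy as np, cv2
from scipy.spatial.transform import Rotation as R
def grab(n,fn=None):
    c=camera(n)
    if fn: cv2.imwrite(fn,c["frame"][:,:,::-1]); np.savez(''+n+'.npz',**c)
    return c
def cloud(c):
    z=np.asarray(c["z_map"],float);K=np.asarray(c["camera_matrix"]);h,w=z.shape
    u,v=np.meshgrid(np.arange(w),np.arange(h))
    p=np.stack([(u-K[0,2])/K[0,0]*z,(v-K[1,2])/K[1,1]*z,z],-1)
    Rm=cv2.Rodrigues(np.asarray(c["rvec"],float))[0]
    P=(p-np.asarray(c["tvec"],float).ravel())@Rm
    P[z==0]=np.nan
    return P
E
python3 - <<'E'
from h import *
a=grab("top","pics/top.png");b=grab("scene","pics/scene.png")
o=get_obs();print(o)
im=np.vstack([cv2.resize(a["frame"],(800,600))[:,:,::-1]]);cv2.imwrite("pics/top_big.png",im)
P=cloud(a);print(np.nanmin(P[...,2]),np.nanmax(P[...,2]),P[192,256],P[50,50],P[50,450],P[330,50])
E
```

```text
{'time_s': 0.1, 'qpos': array([-1.41361525e+00,  3.00451063e-01,  1.52149749e+00, -6.51986849e-06,
        1.32068357e+00, -6.66266980e-02]), 'joint_vel': array([-0.00191245, -0.00143584, -0.00143366,  0.00019738,  0.00042491,
       -0.00153195]), 'tau': array([ 8.63024543e-04, -5.32645833e+01, -3.53282940e+01,  7.09645939e-02,
        2.34782294e-02, -7.18992328e-05]), 'ee_pos': array([ 0.12201532, -0.53606586,  0.20493268]), 'eef_rot': array([-3.14055507e+00, -6.29041634e-05,  2.23809357e-01]), 'force': array([0.23549444, 0.21034103, 0.71635263]), 'moment': array([0.0008238 , 0.01950236, 0.00752349]), 'grip_force': 0.0, 'grip_width': 0.09375763325807086}
-0.7702069595254007 0.6944816976828616 [ 0.5567552  -0.05903187  0.00298256] [1.01041804 0.6168756  0.00532803] [ 1.02916469 -0.6830866  -0.00299364] [ 0.12256477  0.56899679 -0.00780282]
```

View pics/top_big.png

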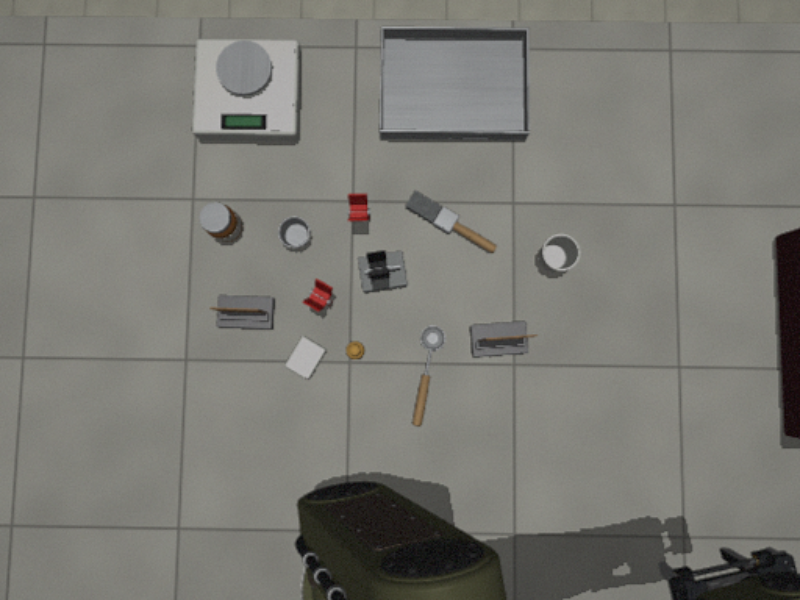

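View pics/scene.png

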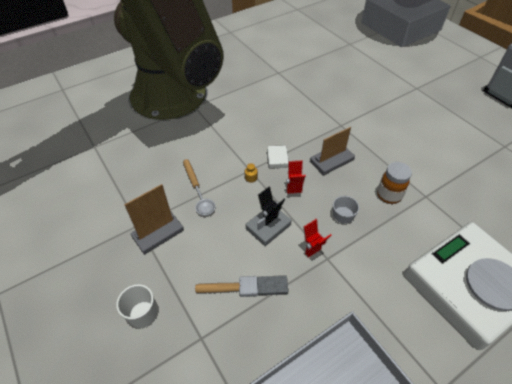

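The top view (800x600) shows the black clip on its stand at about (380,268), with cards at (245,310) and (500,338). In the scene view, the card near the cup at (150,212) looks like the taller one. I'll measure it with depth.

Run:
```python
from h import *
T=dict(np.load('top.npz'));S=dict(np.load('scene.npz'))
PT=cloud(T).reshape(-1,3);PS=cloud(S).reshape(-1,3)
col=np.vstack([T["frame"].reshape(-1,3),S["frame"].reshape(-1,3)]).astype(int)
src=np.r_[np.zeros(len(PT)),np.ones(len(PS))]
P=np.vstack([PT,PS])
pt=cloud(T)
f=512/800
for n,(u,v) in dict(clip=(380,268),cardL=(245,312),cardR=(500,338)).items():
    c=pt[int(v*f),int(u*f)]; print(n,c.round(3))
    d=np.hypot(P[:,0]-c[0],P[:,1]-c[1])
    for s in (0,1):
        m=(d<.09)&(src==s)&(P[:,2]>.012)
        q=P[m];k=col[m]
        print(' src',s,len(q),'zmax',np.percentile(q[:,2],[50,95,99.5]).round(3))
        # base/stand region
        lo,hi=((.017,.032) if n=='clip' else (.012,.026))
        b=q[(q[:,2]>lo)&(q[:,2]<hi)]
        if len(b)>10:
            r=cv2.minAreaRect((b[:,:2]*1000).astype(np.float32)); print('  base',np.round(r[0],1),np.round(r[1],1),round(r[2],1))
        t=q[q[:,2]>(.06 if n=='clip' else .04)]
        if len(t)>10:
            r=cv2.minAreaRect((t[:,:2]*1000).astype(np.float32)); print('  upper',np.round(r[0],1),np.round(r[1],1),round(r[2],1),t.mean(0).round(3),len(t))
```

```text
clip [ 0.612 -0.019  0.08 ]
 src 0 679 zmax [0.027 0.114 0.118]
  base [613.5 -21.4] [70.6 89.8] 10.1
  upper [612.5 -14.3] [52.3 40.8] 10.7 [ 0.616 -0.014  0.092] 225
 src 1 1317 zmax [0.026 0.112 0.116]
  base [614.  -20.3] [70.5 91.2] 10.2
  upper [612.6 -14.6] [53.4 43.1] 9.6 [ 0.61  -0.017  0.091] 447
cardL [0.527 0.244 0.049]
 src 0 736 zmax [0.021 0.097 0.108]
  base [529.1 250.3] [110.9  63.9] 88.7
  upper [528.8 250. ] [89.4  3.2] 89.0 [0.528 0.245 0.086] 77
 src 1 1070 zmax [0.03  0.1   0.105]
  base [531.3 251.4] [112.7  66.4] 86.2
  upper [529.8 251.1] [91.8  6.1] 88.3 [0.53  0.25  0.075] 460
cardR [ 0.48  -0.235  0.157]
 src 0 759 zmax [0.021 0.139 0.158]
  base [ 480.6 -227.9] [ 64. 163.] 5.1
  upper [ 482.6 -253.2] [ 2.9 88.8] 5.1 [ 0.482 -0.25   0.136] 57
 src 1 2254 zmax [0.064 0.15  0.155]
  base [ 484.  -226.9] [ 63.9 163.1] 2.7
  upper [ 483.3 -252.7] [ 7.2 90.5] 4.4 [ 0.484 -0.254  0.102] 1382
```

The heights confirm it: the tall card is the right one, with its edge middle at about (0.483, -0.253, 0.155) and yaw about 5°. The clip is at (0.6125, -0.0145) with its x axis at yaw about 10°, so the tool yaw should be 100°. I'll turn the tool first, then travel at the current height.

Emit:
{"fn": "send_rows", "kwargs": {"rows": [{"roll":-7.1,"jaw":-1},{"roll":-7.1},{"roll":-7.1},{"roll":-7.1},{"roll":-7.1},{"roll":-7.1},{"roll":-7.1},{"roll":-7.1},{"roll":-7.1},{"roll":-7.1},{"roll":-7.1},{"roll":-7.1}], "force": 20}}

```text
invalid input at $.rows[0]: expected keys dx, dy, dz, roll, jaw
```

Emit:
{"fn": "send_rows", "kwargs": {"rows": [{"dx":17,"dy":22,"roll":-2},{"dx":19,"dy":26},{"dx":19,"dy":26},{"dx":19,"dy":26},{"dx":19,"dy":26},{"dx":19,"dy":26},{"dx":19,"dy":26},{"dx":19,"dy":26},{"dx":19,"dy":26},{"dx":19,"dy":26},{"dx":19,"dy":26},{"dx":19,"dy":26}]}}

```text
invalid input at $.rows[0]: expected keys dx, dy, dz, roll, jaw
```

Emit:
{"fn": "send_rows", "kwargs": {"rows": [{"dx":0,"dy":0,"dz":0,"roll":-7.1,"jaw":-1},{"dx":0,"dy":0,"dz":0,"roll":-7.1,"jaw":-1},{"dx":0,"dy":0,"dz":0,"roll":-7.1,"jaw":-1},{"dx":0,"dy":0,"dz":0,"roll":-7.1,"jaw":-1},{"dx":0,"dy":0,"dz":0,"roll":-7.1,"jaw":-1},{"dx":0,"dy":0,"dz":0,"roll":-7.1,"jaw":-1},{"dx":0,"dy":0,"dz":0,"roll":-7.1,"jaw":-1},{"dx":0,"dy":0,"dz":0,"roll":-7.1,"jaw":-1},{"dx":0,"dy":0,"dz":0,"roll":-7.1,"jaw":-1},{"dx":0,"dy":0,"dz":0,"roll":-7.1,"jaw":-1},{"dx":0,"dy":0,"dz":0,"roll":-7.1,"jaw":-1},{"dx":0,"dy":0,"dz":0,"roll":-7.1,"jaw":-1}], "force": 20}}

```text
time_s: 1.1
ee_pos: [0.122, -0.5361, 0.2051]
eef_rot: [3.142, -0.001, 1.717]
force: [0.2, -0.1, 1.1]
grip_width: 0.0937
grip_force: 0.0
```

Emit:
{"fn": "send_rows", "kwargs": {"rows": [{"dx":17,"dy":22,"dz":0,"roll":-2,"jaw":-1},{"dx":19,"dy":26,"dz":0,"roll":0,"jaw":-1},{"dx":19,"dy":26,"dz":0,"roll":0,"jaw":-1},{"dx":19,"dy":26,"dz":0,"roll":0,"jaw":-1},{"dx":19,"dy":26,"dz":0,"roll":0,"jaw":-1},{"dx":19,"dy":26,"dz":0,"roll":0,"jaw":-1},{"dx":19,"dy":26,"dz":0,"roll":0,"jaw":-1},{"dx":19,"dy":26,"dz":0,"roll":0,"jaw":-1},{"dx":19,"dy":26,"dz":0,"roll":0,"jaw":-1},{"dx":19,"dy":26,"dz":0,"roll":0,"jaw":-1},{"dx":19,"dy":26,"dz":0,"roll":0,"jaw":-1},{"dx":19,"dy":26,"dz":0,"roll":0,"jaw":-1}]}}

```text
time_s: 2.1
ee_pos: [0.3875, -0.2594, 0.2054]
eef_rot: [-3.141, -0.0, 1.746]
force: [-0.8, -0.8, 0.0]
grip_width: 0.0941
grip_force: 0.0
```

Emit:
{"fn": "send_rows", "kwargs": {"rows": [{"dx":19,"dy":25,"dz":0,"roll":0,"jaw":-1},{"dx":19,"dy":25,"dz":0,"roll":0,"jaw":-1},{"dx":19,"dy":25,"dz":0,"roll":0,"jaw":-1},{"dx":19,"dy":25,"dz":0,"roll":0,"jaw":-1},{"dx":19,"dy":25,"dz":0,"roll":0,"jaw":-1},{"dx":19,"dy":25,"dz":0,"roll":0,"jaw":-1},{"dx":19,"dy":25,"dz":0,"roll":0,"jaw":-1},{"dx":19,"dy":25,"dz":0,"roll":0,"jaw":-1},{"dx":19,"dy":25,"dz":0,"roll":0,"jaw":-1},{"dx":19,"dy":25,"dz":0,"roll":0,"jaw":-1},{"dx":12,"dy":14,"dz":0,"roll":0,"jaw":-1}]}}

```text
time_s: 3.02
ee_pos: [0.6128, -0.0136, 0.2047]
eef_rot: [-3.141, -0.0, 1.747]
force: [-0.8, 0.3, -0.1]
grip_width: 0.0938
grip_force: 0.0
```

Run:
```python
from h import *
c=grab("wrist","pics/w1.png");o=get_obs();print(o["ee_pos"],o["eef_rot"])
P=cloud(c).reshape(-1,3);k=c["frame"].reshape(-1,3).astype(int)
m=(np.hypot(P[:,0]-.6125,P[:,1]+.0145)<.09)
b=P[m&(P[:,2]>.019)&(P[:,2]<.03)];t=P[m&(P[:,2]>.06)&(P[:,2]<.122)&(k.max(1)<90)]
for q in(b,t):
    if len(q)>10: print(len(q),cv2.minAreaRect((q[:,:2]*1000).astype(np.float32)),q[:,2].max())
```

```text
[ 0.61355924 -0.0120522   0.20447743] [-3.14097281e+00 -8.55933232e-04  1.74831734e+00]
1429 ((611.495361328125, -19.238441467285156), (69.92286682128906, 89.91448974609375), 10.096251487731934) 0.026397480508306426
1610 ((610.1409301757812, -11.805461883544922), (52.454002380371094, 42.162315368652344), 9.066434860229492) 0.11620671987653253
```

View pics/w1.png

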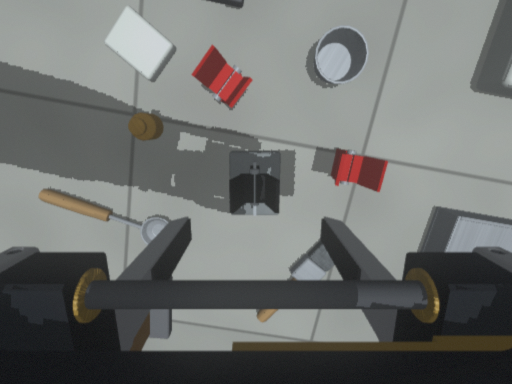

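The wrist view has the clip at (255,183), centred between the fingers (inner edges at columns 190 and 322). The surroundings are clear. I'll descend to grip height with TCP z at about 0.084.

Emit:
{"fn": "send_rows", "kwargs": {"rows": [{"dx":-1,"dy":-1.5,"dz":10,"roll":0,"jaw":-1},{"dx":0,"dy":0,"dz":15,"roll":0,"jaw":-1},{"dx":0,"dy":0,"dz":15,"roll":0,"jaw":-1},{"dx":0,"dy":0,"dz":15,"roll":0,"jaw":-1},{"dx":0,"dy":0,"dz":15,"roll":0,"jaw":-1},{"dx":0,"dy":0,"dz":15,"roll":0,"jaw":-1},{"dx":0,"dy":0,"dz":15,"roll":0,"jaw":-1},{"dx":0,"dy":0,"dz":12,"roll":0,"jaw":-1},{"dx":0,"dy":0,"dz":8,"roll":0,"jaw":-1},{"dx":0,"dy":0,"dz":0,"roll":0,"jaw":-1}]}}

```text
time_s: 3.9
ee_pos: [0.6091, -0.0176, 0.0835]
eef_rot: [-3.139, -0.001, 1.745]
force: [-0.7, 0.0, 0.3]
grip_width: 0.0942
grip_force: 0.0
```

Emit:
{"fn": "send_rows", "kwargs": {"rows": [{"dx":0,"dy":0,"dz":0,"roll":0,"jaw":0},{"dx":0,"dy":0,"dz":0,"roll":0,"jaw":0.1},{"dx":0,"dy":0,"dz":0,"roll":0,"jaw":0.1},{"dx":0,"dy":0,"dz":0,"roll":0,"jaw":0.1}], "force": 20}}

```text
time_s: 4.23
ee_pos: [0.6105, -0.0172, 0.0862]
eef_rot: [3.14, 0.0, 1.746]
force: [-0.1, -0.4, -0.1]
grip_width: 0.0708
grip_force: 0.0
```

Emit:
{"fn": "send_rows", "kwargs": {"rows": [{"dx":0,"dy":0,"dz":0,"roll":0,"jaw":1},{"dx":0,"dy":0,"dz":0,"roll":0,"jaw":1},{"dx":0,"dy":0,"dz":0,"roll":0,"jaw":1},{"dx":0,"dy":0,"dz":0,"roll":0,"jaw":1},{"dx":0,"dy":0,"dz":0,"roll":0,"jaw":1},{"dx":0,"dy":0,"dz":0,"roll":0,"jaw":1},{"dx":0,"dy":0,"dz":0,"roll":0,"jaw":1},{"dx":0,"dy":0,"dz":0,"roll":0,"jaw":1},{"dx":0,"dy":0,"dz":0,"roll":0,"jaw":1},{"dx":0,"dy":0,"dz":0,"roll":0,"jaw":1}], "force": 20}}

```text
time_s: 5.07
ee_pos: [0.6115, -0.0173, 0.0872]
eef_rot: [3.138, 0.001, 1.746]
force: [1.6, 0.5, 10.6]
grip_width: 0.0255
grip_force: 20.0
```

Run:
```python
from h import *
o=get_obs();print(o["ee_pos"],o["eef_rot"],o["force"],o["grip_width"],o["grip_force"])
c=grab("scene","pics/s2.png")
f=c["frame"][160:260,200:340,::-1];cv2.imwrite("pics/s2c.png",cv2.resize(f,None,fx=5,fy=5,interpolation=cv2.INTER_CUBIC))
```

```text
[ 0.61151908 -0.01726193  0.08718935] [3.13776086e+00 1.03063905e-03 1.74576422e+00] [ 1.6204656   0.45521137 10.57620049] 0.0255313923291124 20.00967264175415
```

View pics/s2c.png

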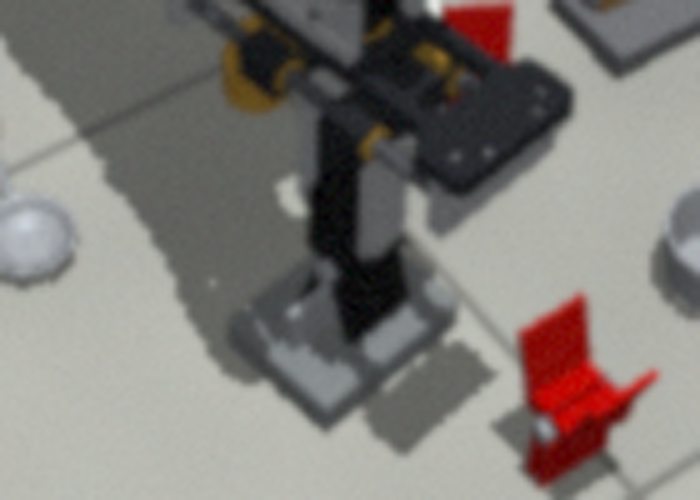

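The opening is 25.5 mm at 20 N, so the clip is squeezed to its stop. Lifting.

Emit:
{"fn": "send_rows", "kwargs": {"rows": [{"dx":0,"dy":0,"dz":-3,"roll":0,"jaw":1},{"dx":0,"dy":0,"dz":-8,"roll":0,"jaw":1},{"dx":0,"dy":0,"dz":-14,"roll":0,"jaw":1},{"dx":0,"dy":0,"dz":-18,"roll":0,"jaw":1},{"dx":0,"dy":0,"dz":-18,"roll":0,"jaw":1},{"dx":0,"dy":0,"dz":-18,"roll":0,"jaw":1},{"dx":0,"dy":0,"dz":-18,"roll":0,"jaw":1},{"dx":0,"dy":0,"dz":-18,"roll":0,"jaw":1},{"dx":0,"dy":0,"dz":-18,"roll":0,"jaw":1},{"dx":0,"dy":0,"dz":-18,"roll":0,"jaw":1},{"dx":0,"dy":0,"dz":-10,"roll":0,"jaw":1},{"dx":0,"dy":0,"dz":-5,"roll":0,"jaw":1}]}}

```text
time_s: 6.12
ee_pos: [0.6104, -0.0172, 0.2531]
eef_rot: [3.14, 0.0, 1.746]
force: [-0.8, -0.0, -1.9]
grip_width: 0.0253
grip_force: 20.0
```

Run:
```python
from h import *
o=get_obs();print(o["ee_pos"],o["eef_rot"],o["force"],o["grip_width"],o["grip_force"])
c=grab("wrist","pics/w2.png");s=grab("scene","pics/s3.png")
K=np.asarray(s["camera_matrix"]);uv=cv2.projectPoints(o["ee_pos"].reshape(1,3),s["rvec"],s["tvec"],K,None)[0].ravel().astype(int);print(uv)
u,v=uv;f=s["frame"][max(v-60,0):v+60,max(u-50,0):u+50,::-1]
a=cv2.resize(f,None,fx=4,fy=4,interpolation=cv2.INTER_CUBIC)
b=c["frame"][96:288,156:356,::-1]; b=cv2.resize(b,(400,384))
H=max(a.shape[0],384);z=np.zeros((H,a.shape[1]+400,3),np.uint8);z[:a.shape[0],:a.shape[1]]=a;z[:384,a.shape[1]:]=b
cv2.imwrite("pics/c3.png",z);print(z.shape)
```

```text
[ 0.6104446  -0.01717542  0.25313207] [3.13983554e+00 4.68092323e-04 1.74575847e+00] [-0.77371851 -0.02286264 -1.90020801] 0.02526355455013032 19.999364018440247
[270 152]
(480, 800, 3)
```

View pics/c3.png

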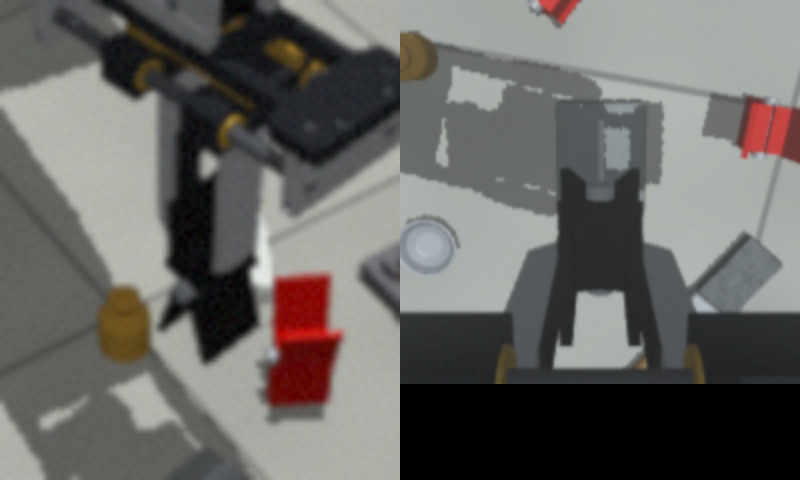

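The clip is lifted and gaping. I'll measure the jaw tip height relative to the TCP from depth.

Run:
```python
from h import *
tcp=np.array([.6104,-.0172,.2531]);ps=1.7458
ex=np.array([np.cos(ps),np.sin(ps)]);ey=np.array([np.sin(ps),-np.cos(ps)])
for n in("scene","wrist"):
    c=dict(np.load(n+'.npz'));P=cloud(c).reshape(-1,3);k=c["frame"].reshape(-1,3).astype(int)
    d=P-tcp;x=d[:,:2]@ex*1e3;y=d[:,:2]@ey*1e3;z=d[:,2]*1e3
    m=(abs(x)<40)&(abs(y)<30)&(z<30)&(z>-100)&(k.max(1)<75)
    x,y,z=x[m],y[m],z[m];print(n,m.sum(),'zmin',np.percentile(z,[0,.5,2]).round(1))
    for lo in range(-72,20,8):
        s=(z>lo)&(z<lo+8)
        if s.sum()>2: print(lo,s.sum(),'x',np.percentile(x[s],[2,98]).round(1),'y',np.percentile(y[s],[2,98]).round(1))
```

```text
scene 593 zmin [-61.7 -60.4 -59.1]
-64 32 x [-15.4  18.2] y [-12.6  20.3]
-56 62 x [-16.   22.1] y [-10.5  19.6]
-48 60 x [-16.1  21.6] y [-8.2 16.1]
-40 58 x [-16.5  19.8] y [-6.4 13.9]
-32 39 x [-17.6  20.3] y [-1.1 11.4]
-24 12 x [-19.7  -5.8] y [ 0.2 15.7]
-16 88 x [-14.3  15.6] y [-9.1 17.8]
-8 47 x [-14.6   4.9] y [-10.   15.9]
0 38 x [-14.5  12.3] y [-8.5 17.9]
8 50 x [-14.4  13.5] y [-10.   26.1]
16 49 x [-14.6  13.4] y [-16.1  15.3]
wrist 2583 zmin [-62.9 -61.4 -57.2]
-64 60 x [11.1 24.8] y [-18.5  17.9]
-56 70 x [12.  24.8] y [-16.2  15.6]
-48 65 x [14.3 24.6] y [-13.9  13.2]
-40 61 x [17.  24.8] y [-11.7  11.1]
-32 50 x [19.5 24.7] y [-9.7  9.1]
-24 37 x [20.9 24.3] y [-10.1  10.2]
-16 1048 x [-11.6  21.6] y [-13.9  13.6]
-8 151 x [-11.3  22.7] y [-12.9  12.2]
0 115 x [-8.7 22.7] y [-14.5  12.2]
8 89 x [ 8.5 22.7] y [-12.9  14. ]
16 128 x [-8.4 22.5] y [-14.3  13.6]
```

Emit:
{"fn": "send_rows", "kwargs": {"rows": [{"dx":0,"dy":0,"dz":0,"roll":5,"jaw":1},{"dx":-10,"dy":-6,"dz":0,"roll":0,"jaw":1},{"dx":-20,"dy":-13,"dz":0,"roll":0,"jaw":1},{"dx":-25,"dy":-16,"dz":0,"roll":0,"jaw":1},{"dx":-27,"dy":-18,"dz":0,"roll":0,"jaw":1},{"dx":-27,"dy":-18,"dz":0,"roll":0,"jaw":1},{"dx":-27,"dy":-18,"dz":0,"roll":0,"jaw":1},{"dx":-27,"dy":-18,"dz":0,"roll":0,"jaw":1},{"dx":-27,"dy":-18,"dz":0,"roll":0,"jaw":1},{"dx":-22,"dy":-13,"dz":0,"roll":0,"jaw":1},{"dx":-10,"dy":-7,"dz":0,"roll":0,"jaw":1},{"dx":-5,"dy":-2,"dz":0,"roll":0,"jaw":1}]}}

```text
time_s: 7.22
ee_pos: [0.4823, -0.2577, 0.2508]
eef_rot: [-3.141, -0.001, 1.658]
force: [0.3, 0.2, -0.1]
grip_width: 0.0253
grip_force: 20.0
```

Run:
```python
from h import *
o=get_obs();print(o["ee_pos"],o["eef_rot"],o["force"],o["grip_width"],o["grip_force"])
tcp=o["ee_pos"];ps=o["eef_rot"][2]
ex=np.array([np.cos(ps),np.sin(ps)]);ey=np.array([np.sin(ps),-np.cos(ps)])
print('top/scene est rel', ((np.array([.483,-.253])-tcp[:2])@ex*1e3).round(1),((np.array([.483,-.253])-tcp[:2])@ey*1e3).round(1))
for n in("wrist","scene","top"):
    c=grab(n,"pics/%s4.png"%n);P=cloud(c).reshape(-1,3);k=c["frame"].reshape(-1,3).astype(int)
    q=(P[:,2]>.05)&(P[:,2]<.162)&(np.hypot(P[:,0]-.483,P[:,1]+.253)<.075)
    brown=q&(k[:,0]-k[:,2]>25)
    d=P-tcp;x=d[:,:2]@ex*1e3;y=d[:,:2]@ey*1e3;z=P[:,2]*1e3
    if brown.sum()>10:
        r=cv2.minAreaRect((P[brown,:2]*1000).astype(np.float32));print(n,'card',brown.sum(),r)
        t=brown&(z>146);print('  top strip',t.sum(),'x',x[t].min(),x[t].max(),'y',np.percentile(y[t],[5,50,95]) if t.sum() else '', 'z',z[brown].max())
    m=(abs(x)<40)&(abs(y)<30)&(d[:,2]<-.040)&(d[:,2]>-.08)&(k.max(1)<60)
    if m.sum()>5: print('  clip tips',m.sum(),'x',np.percentile(x[m],[2,98]),'y',np.percentile(y[m],[1,99]),'zmin',z[m].min())
c=cv2.imread("pics/wrist4.png");cv2.imwrite("pics/w4c.png",cv2.resize(c[96:336,106:406],None,fx=2.5,fy=2.5))
```

```text
[ 0.48228677 -0.2576938   0.25080045] [-3.14061935e+00 -5.70920026e-04  1.65784165e+00] [ 0.25941978  0.19174596 -0.12068804] 0.025323575797746505 19.999339878559113
top/scene est rel 4.6 1.1
wrist card 62 ((477.9635925292969, -227.32144165039062), (1.0659765005111694, 37.873504638671875), 4.977505683898926)
  top strip 62 x 11.696345649919241 49.56984821357809 y [-2.19850002 -1.14362492 -1.13666656] z 156.05668612095715
  clip tips 175 x [11.8579097  24.75202042] y [-18.62267543  16.53874364] zmin 188.3055296264125
scene card 1237 ((484.14105224609375, -252.99295043945312), (6.258003234863281, 89.32430267333984), 5.0107808113098145)
  top strip 140 x -40.117071461985695 48.318011160695576 y [0.14656588 1.81878467 3.64119328] z 156.70791869291114
  clip tips 192 x [-14.27426334  22.80697242] y [-10.01355182  20.79545593] zmin 188.25217057048164
top card 11 ((479.3514709472656, -228.2845001220703), (1.1967830657958984, 19.554569244384766), 0.987311840057373)
  top strip 8 x 19.757964965237882 39.26490024230907 y [-0.39790669  0.19146719  0.83852702] z 156.90190689311976
  clip tips 7 x [15.34401686 23.44118874] y [16.26792747 19.77274944] zmin 191.18997889515245
```

View pics/w4c.png

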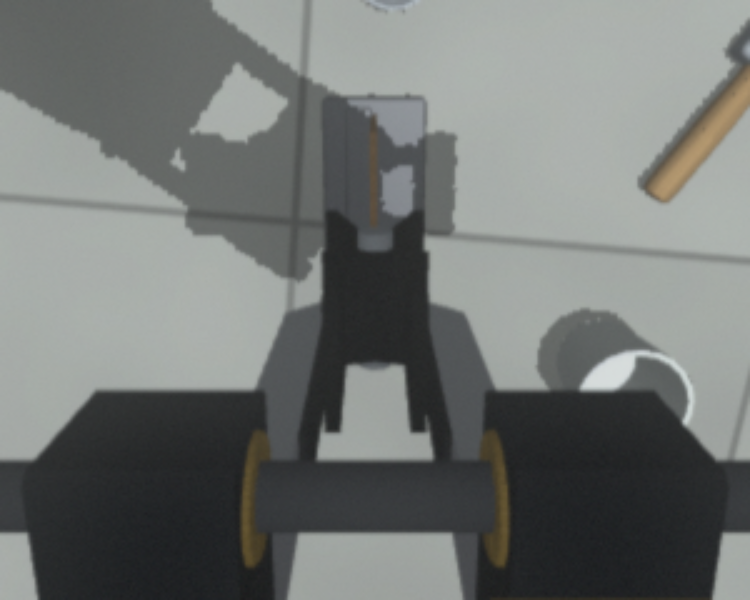

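The card edge (column about 373) sits midway between the jaws (centre about 375) and parallel to them. Depth agrees: card at -1.1 mm, tips' mid at about -1.0 mm. I'll descend 53 mm straight down.

Emit:
{"fn": "send_rows", "kwargs": {"rows": [{"dx":0,"dy":0,"dz":3,"roll":0,"jaw":1},{"dx":0,"dy":0,"dz":5,"roll":0,"jaw":1},{"dx":0,"dy":0,"dz":6,"roll":0,"jaw":1},{"dx":0,"dy":0,"dz":6,"roll":0,"jaw":1},{"dx":0,"dy":0,"dz":6,"roll":0,"jaw":1},{"dx":0,"dy":0,"dz":6,"roll":0,"jaw":1},{"dx":0,"dy":0,"dz":6,"roll":0,"jaw":1},{"dx":0,"dy":0,"dz":6,"roll":0,"jaw":1},{"dx":0,"dy":0,"dz":5,"roll":0,"jaw":1},{"dx":0,"dy":0,"dz":4,"roll":0,"jaw":1},{"dx":0,"dy":0,"dz":0,"roll":0,"jaw":1},{"dx":0,"dy":0,"dz":0,"roll":0,"jaw":1}]}}

```text
time_s: 8.37
ee_pos: [0.4837, -0.2562, 0.1984]
eef_rot: [-3.141, -0.0, 1.658]
force: [-0.2, -0.6, -0.4]
grip_width: 0.0252
grip_force: 20.0
```

Run:
```python
from h import *
o=get_obs();print(o["time_s"],o["ee_pos"],o["eef_rot"],o["force"],o["grip_width"],o["grip_force"])
tcp=o["ee_pos"];ps=o["eef_rot"][2]
ex=np.array([np.cos(ps),np.sin(ps)]);ey=np.array([np.sin(ps),-np.cos(ps)])
for n in("wrist","scene"):
    c=grab(n,"pics/%s5.png"%n);P=cloud(c).reshape(-1,3);k=c["frame"].reshape(-1,3).astype(int)
    d=P-tcp;x=d[:,:2]@ex*1e3;y=d[:,:2]@ey*1e3;z=P[:,2]*1e3
    q=(np.hypot(P[:,0]-.483,P[:,1]+.253)<.075)
    t=q&(z>140)&(z<160)&(k[:,0]-k[:,2]>25);print(n,'card',t.sum(),'x',x[t].min(),x[t].max(),'y',np.percentile(y[t],[5,50,95]),'z',z[t].max())
    for lo in(-64,-56,-48,-40,-32):
        m=(abs(x)<40)&(abs(y)<30)&(d[:,2]*1e3<lo+8)&(d[:,2]*1e3>lo)&(k.max(1)<60)
        if m.sum()>5: print('  clip',lo,m.sum(),'x',np.percentile(x[m],[2,98]),'y',np.percentile(y[m],[1,99]),'zmin',z[m].min())
u,v=cv2.projectPoints((tcp-[0,0,.03]).reshape(1,3),c["rvec"],c["tvec"],np.asarray(c["camera_matrix"]),None)[0].ravel().astype(int)
a=cv2.imread("pics/scene5.png")[max(v-60,0):v+60,max(u-50,0):u+50];a=cv2.resize(a,None,fx=4,fy=4,interpolation=cv2.INTER_CUBIC)
b=cv2.resize(cv2.imread("pics/wrist5.png")[96:288,156:356],(400,384))
zz=np.zeros((480,800,3),np.uint8);zz[:a.shape[0],:a.shape[1]]=a;zz[:384,400:]=b;cv2.imwrite("pics/c5.png",zz)
```

```text
8.3667 [ 0.4836773  -0.25620134  0.19840374] [-3.14148424e+00 -9.28873613e-05  1.65837106e+00] [-0.18561583 -0.58506027 -0.38561094] 0.02518540431261896 19.99937653541565
wrist card 116 x -40.62107478575252 48.84743041752875 y [-3.66061733 -2.60749583 -1.74982796] z 155.02651069811094
  clip -64 49 x [10.88687559 24.67667344] y [-18.71854469  17.77790424] zmin 135.38829294373738
  clip -56 68 x [12.16395837 24.76401494] y [-16.34723426  15.46814495] zmin 142.9847258145756
  clip -48 61 x [14.32001708 24.77417037] y [-14.08480199  13.13308063] zmin 150.93005950641412
  clip -40 62 x [17.08052018 24.68625804] y [-11.92542083  10.9692804 ] zmin 158.5807257516264
  clip -32 46 x [19.08770534 24.71069822] y [-9.83249749  8.94629932] zmin 166.4775045372214
scene card 120 x -41.10929262489861 47.30105890669438 y [-1.90772708  0.12772229  1.75075018] z 156.8336616154963
  clip -64 46 x [-15.54305051  23.50894443] y [15.96443762 20.70290295] zmin 136.24988957643458
  clip -56 63 x [-15.92617658  21.72253008] y [-3.79399822 19.71736523] zmin 142.5123339089798
  clip -48 71 x [-15.7300853   23.01160852] y [-3.33336854 18.49238135] zmin 150.60619311389218
  clip -40 63 x [-15.1787349   22.33752916] y [ 3.63527474 14.4448981 ] zmin 158.60937525081297
  clip -32 61 x [-15.78221052  22.81693868] y [ 7.84282951 13.12065689] zmin 166.54687005365076
```

View pics/c5.png

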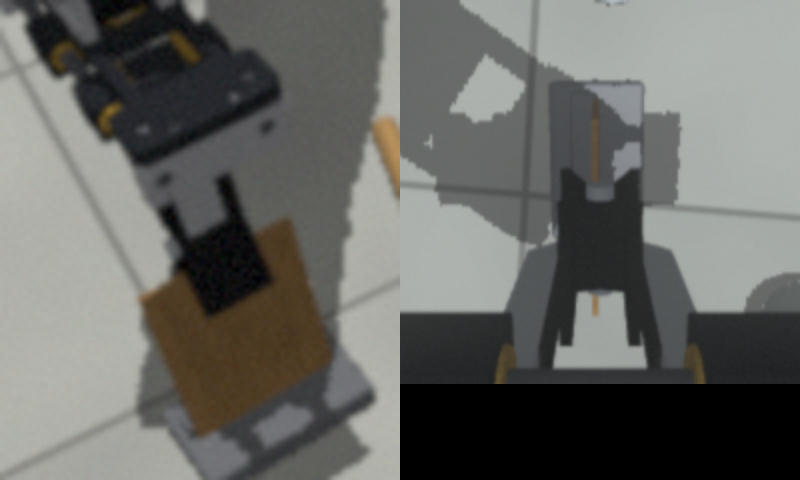

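The jaws straddle the card: tips about 19 mm below the edge, hinge about 24 mm above, no contact force. The card sits about 2 mm off centre (column 596 against 600), so I'll make one small nudge and settle.

Emit:
{"fn": "send_rows", "kwargs": {"rows": [{"dx":0,"dy":-1.5,"dz":0,"roll":0,"jaw":1},{"dx":0,"dy":0,"dz":0,"roll":0,"jaw":1},{"dx":0,"dy":0,"dz":0,"roll":0,"jaw":1},{"dx":0,"dy":0,"dz":0,"roll":0,"jaw":1},{"dx":0,"dy":0,"dz":0,"roll":0,"jaw":1},{"dx":0,"dy":0,"dz":0,"roll":0,"jaw":1}]}}

```text
time_s: 8.97
ee_pos: [0.4822, -0.2563, 0.1984]
eef_rot: [-3.142, -0.0, 1.658]
force: [0.1, 0.1, -0.9]
grip_width: 0.0254
grip_force: 20.0
```

Run:
```python
from h import *
o=get_obs();print(o["ee_pos"],o["force"],o["grip_width"],o["grip_force"],abs(o["joint_vel"]).max())
print(hand_in())
```

```text
[ 0.48218489 -0.25630246  0.19843036] [ 0.12963286  0.05056752 -0.8935343 ] 0.02537612951459502 19.99935954809189 0.0021557283285423383
the job is handed in; nothing more can be done
None
```

The clip is off its parking plate and held squeezed open over the middle of the taller card's top edge, tips about 19 mm below the edge and with no contact force measured; the job was handed in at about 9 s, and no verdict was returned.

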